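# Nest the bead cups, shut the caddy tray and pin it for carrying

## Task

Get the sewing caddy ready to carry: stand the large green bead cup in the tray, then nest the small white cup fully down inside it with the two handles pointing well apart (a quarter turn or more). Then push the tray fully home and lock it with the red-headed retaining pin, put down through the clevis and the tray's tongue until its head sits on the clevis. Leave everything else where it is.

Things in the scene. Friction and masses are not known exactly. Their poses are not given: they have to be found in the camera images.
- caddy: Fixed white wooden sled, 124 (x) x 385 (y) x 12 mm board, pose varies (yaw within 0.2). Origin: on the table, under the centre of the tray when the tray is shut. The tray runs along the caddy's +y to shut. The board spans caddy y -235 to +150 mm. At its +y end stands the metal clevis (bright aluminium top plate on a dark steel lower part), 46 x 46 mm, centred at caddy y 125 mm: two plates with a slot between for the tongue.
- clevis_hole (a point): Centre of the 13 mm hole at the upper face of the clevis's upper plate, 46 mm above the table; its axes are the caddy's. The hole runs straight down: upper plate 10 mm, a 12 mm slot that takes the brass tongue, lower plate 12 mm (bottom at 12 mm above the table).
- tray (a joint): Travel of the tray along the caddy's +y, m: starts 0 to 0.03 (open), 0.110 = fully home at a hard stop, where the 14 mm hole in its brass tongue lies in line with the clevis holes. It slides with about 2 N of friction and stays where it is left.
- tray_in (a point): Centre of the tray's inner floor, 19 mm above the table; axes are the caddy's. The plywood tray is an open square, 114 mm outside, 104 mm inside, 5 mm walls whose tops lie 24 mm above this floor (43 mm above the table).
- tray_post (a point): Centre of the top of the blue push post at the tray's -y end (100 mm from the tray's centre along caddy -y), 64 mm above the table. The post is 30 (caddy x) x 16 (caddy y) mm and stands 48 mm tall on a low bar; 35 mm free between it and the tray's wall.
- large_cup: Green cup standing on the table: rim 80 mm, foot 72 mm diameter, 45 mm high, walls 3 mm, floor 4 mm thick, about 110 g. Origin: centre of its underside, z up, the handle along its +x.
- large_handle (a point): Grip point of the large cup's dark wood handle, 70 mm from the cup's axis and 52 mm above its underside. The handle is a level bar 12 mm wide and 12 mm thick, from 54 to 90 mm out from the axis, joined to the cup by a neck rising from the rim; it stands up to 13 mm above the rim, so a cup nested with its handle over this one rides up and leans.
- small_cup: White cup standing on the table: rim 58 mm, foot 52 mm diameter, 54 mm high, floor 4 mm thick, about 80 g. Origin: centre of its underside, z up, the handle along its +x. Fully nested, its underside is 4 mm above the large cup's underside.
- small_handle (a point): Grip point of the small cup's dark wood handle, 70 mm from the cup's axis and 49 mm above its underside. The handle is a level bar 12 mm wide and 10 mm thick, out to 87 mm from the axis; nested, it passes over the large cup's rim.
- pin_block: Fixed wooden parking block, 150 (x) x 40 (y) x 40 (z) mm, three 13 mm holes along its x axis at -50, 0 and +50 mm; the heads stand square to it. Origin: centre of its underside. The red-headed pin and two other pegs stand in the holes, in any order.
- lock_pin: Retaining pin standing upright in a hole of the block: steel shank 10 mm diameter and 32 mm long with a tapered foot, under a square red head 20 x 20 mm (faces square to its x and y) and 34 mm tall; 50 g. Origin: on its axis at the underside of the head (40 mm above the table when parked), z up along the head.
- peg_a: Bystander: peg with a square yellow head, 16 mm wide and 26 mm tall, in another hole of the block. Origin at the head's underside.
- peg_b: Bystander: peg with a square black head, 16 mm wide and 26 mm tall, in another hole of the block. Origin at the head's underside.
- spool_a: Bystander: orange thread spool, 30 mm diameter, 40 mm tall, origin at the underside's centre.
- spool_b: Bystander: blue thread spool, 30 mm diameter, 40 mm tall, origin at the underside's centre.
- tumbler: Bystander: glass tumbler, 72 mm diameter, 90 mm tall, origin at the underside's centre.
- carton: Bystander: cardboard carton 80 x 100 x 70 mm, origin at the underside's centre.
- button_jar: Bystander: amber jar with a white cap, 56 mm diameter, 75 mm tall, origin at the underside's centre.

How it is judged:
By the outcome, as a careful person would: the job done as asked, in the order asked, and still so for the second after the job is handed in, with the robot touching nothing.
It also fails if it takes over 72 s, if anything falls off the work surface, if the arm or the gripper's body presses on something with over 40 N, if the wrist force passes 120 N, or if a joint passes its speed limit or range.

## Robot

A 7-joint arm with a two-finger parallel gripper is mounted at the origin on the work surface. World frame = base frame: x ahead of the robot, y to its left, z up, the work surface at z = 0. Lengths are in m, angles in rad, forces in N, time in s.
With the tool pointing down it reaches from about 0.425 to 0.925 m from the base axis. Payload 6.8 kg.
Tool frame: the origin (TCP) lies midway between the tips of the shut fingers; the grasp point (between the pads) lies 19 mm behind it; z points along the fingers, y is the direction in which the jaws open and shut (so a half turn about z gives the same grasp; the last joint's range is limited). The gripper opens to 85 mm and grips with 20 to 120 N. Pads are 22 mm wide; open, the fingers measure 114 mm over their backs; the gripper's body (76 mm by 85 mm) begins 54 mm behind the grasp point. The pads swing forward as they close: fully open they stand 13 mm farther back than shut.
Start: joints at [1.121, 0.477, 0.022, 1.555, -0.011, 1.109, -0.083], TCP at [0.226, -0.636, 0.231] pointing down, gripper open.
Joint ranges: [-2.96, 2.96], [-0.34, 2.1], [-1.41, 1.46], [0.24, 2.44], [-1.37, 4.51], [0.17, 1.92], [-2.96, 2.96]. Speed limits (rad/s): [2.39, 2.39, 3.14, 3.14, 3.14, 3.14, 3.14].

## Interface

Orientations are given as a unit quaternion [w, x, y, z].
In Python, from station import bot, vision gives the robot as it stands.
- The arm moves only by the tool move_arm, never from a script. Its argument "increments" is text: rows parted by semicolons, each of 7 numbers parted by spaces: the opening, from 0 (shut) to 1 (fully open), then the shift along the world's x, y, z in mm, then the turn, a rotation vector about the world's x, y, z in rad. In form: grip x y z rx ry rz; .... A call has exactly 8 rows; each row shifts and turns the commanded pose from where the row before left it; what a row does not reach is not made up. A row lasts 1/8 s, in which the tool goes at most 62.5 mm and 10.7 degrees, less where a joint would pass 70% of its speed; a pose out of reach is approached as far as the arm can. A call with a gripper value outside its range is refused whole. The fingers move at their own pace and stop on an object; "newtons" is the grip in N (left out, the last holds). Time passes only in rows, so rows that do not move let the fingers close, or fill a call up. It gives the time, the measured TCP pose, the force and the opening at its end, in the units of the state.
- bot.get_obs(): the state, without advancing time (a new reading comes with each control period).
- vision.read_camera(name): name is "scene" or "top" or "wrist"; returns (picture, depth): 420x560x3 uint8, red, green, blue; 420x560 float32, m along the optical axis (not along the pixel's ray), 0 where there is no reading.
- vision.calibration(name): a dict with "fx", "fy", "cx", "cy" (pixels), "k1" (the pictures are not rectified: a ray, as slopes to the right and down, at radius r is drawn at 1 + k1 r^2 times it, then the intrinsics apply), "R" (3x3) and "t" (3): a world point X has camera coordinates R X + t; the wrist camera has in their place "hand_eye" (4x4, takes a point from camera to tool coordinates, whose origin is the TCP and whose axes are the flange's). Camera axes: x right, y down, z forward; pixel columns grow to the right and rows downward; lengths in m; the calibration is good to about 2 mm. A picture is of the moment at which its call begins: read the wrist's pose just before it. calibration takes no time and is no camera call.
- bot.hand_in(): hands the job in, once; it reports no verdict.
The state is a dict: "t": time; "q": joint angles; "joint_vel": joint speeds; "joint_torque": joint torques, N m; "eef_pos": TCP position; "tool_rot": TCP orientation; "contact_force": force on the tool from outside, world axes, zero at the start; "torque": the same for the moment, N m; "gripper_width": opening from 0.0 (shut) to 1.0 (fully open).
Only numpy, scipy, OpenCV 4.12 (cv2) and the standard library are available. Lean on these libraries where they do the work, as an engineer would, in place of code of your own. Each camera call takes 0.05 s, during which the arm holds its last target.

## Working session

There is one attempt and no reset: what is moved stays moved. The work goes in short steps, Python scripts to look and compute and a tool call to move; the robot and the scene stay as the last step left them, time stands still between calls to the robot, and variables do not carry over. Pictures are saved under pics/ and viewed, and the job is handed in when it is done.

Besides the shell and the picture viewer there is one more tool, called after "Call:" as name(argument=value, ...) on one line, values as JSON. move_arm: Moves the arm, as the interface text tells. Its arguments: {"type":"object","properties":{"increments":{"type":"string"},"newtons":{"type":"number"}},"required":["increments"]}

```bash
ls; mkdir -p pics
python3 - <<'E'
from station import bot, vision
import cv2,numpy as np
o=bot.get_obs(); print(o)
for n in ["scene","top"]:
    im,d=vision.read_camera(n); cv2.imwrite(f"pics/{n}0.png",im[:,:,::-1]); np.savez(f"pics/{n}0.npz",im=im,d=d)
    print(n,vision.calibration(n))
print(vision.calibration("wrist"))
E
```

```text
pics
{'t': 0.0, 'q': array([ 1.12086371,  0.4778205 ,  0.02231009,  1.55647459, -0.0115215 ,
        1.1092895 , -0.08308364]), 'joint_vel': array([ 9.96132360e-04,  1.53930518e-03, -3.55475936e-04, -6.33749698e-05,
       -3.13523690e-04, -1.13952523e-03,  9.61167619e-04]), 'joint_torque': array([ 1.91231034e-04, -5.96454549e+01,  1.60784896e+00, -2.81193495e+01,
        1.22398627e-02,  9.42255661e-03,  3.00949132e-07]), 'eef_pos': array([ 0.22607513, -0.6353734 ,  0.23030168]), 'tool_rot': array([-9.08133154e-04,  9.85424270e-01,  1.70112136e-01, -2.10980207e-04]), 'contact_force': array([-0.07079747,  0.22778125, -0.03243976]), 'torque': array([-0.02703759,  0.01707084, -0.02970558]), 'gripper_width': 0.9967652122122108}
scene {'fx': 522.5844784739835, 'fy': 522.5844784739835, 'cx': 277.80165901415245, 'cy': 214.07527332664864, 'k1': -0.15969332576151254, 'R': array([[ 0.13911211,  0.99019095,  0.0130271 ],
       [ 0.5417192 , -0.0650809 , -0.83803627],
       [-0.82896811,  0.12363803, -0.54545899]]), 't': array([-0.09027565, -0.23482158,  1.66408375])}
top {'fx': 437.11851761208715, 'fy': 437.11851761208715, 'cx': 285.8552935029303, 'cy': 213.45486307492052, 'k1': 0.025386766119846, 'R': array([[-0.14525791, -0.98937854, -0.00549985],
       [-0.96918777,  0.14340686, -0.20027368],
       [ 0.1989352 , -0.02376095, -0.97972456]]), 't': array([0.09242842, 0.58889218, 1.08390976])}
{'fx': 364.4899141557144, 'fy': 364.4899141557144, 'cx': 283.8364649548679, 'cy': 208.19982830856506, 'k1': -0.039166382881988655, 'hand_eye': array([[-2.79481188e-04, -9.65793544e-01, -2.59312077e-01,
         6.61928066e-02],
       [ 9.99999958e-01, -2.91013130e-04,  6.08311792e-06,
         1.60576972e-04],
       [-8.13382551e-05, -2.59312064e-01,  9.65793584e-01,
        -1.42953973e-01],
       [ 0.00000000e+00,  0.00000000e+00,  0.00000000e+00,
         1.00000000e+00]])}
```

View pics/scene0.png

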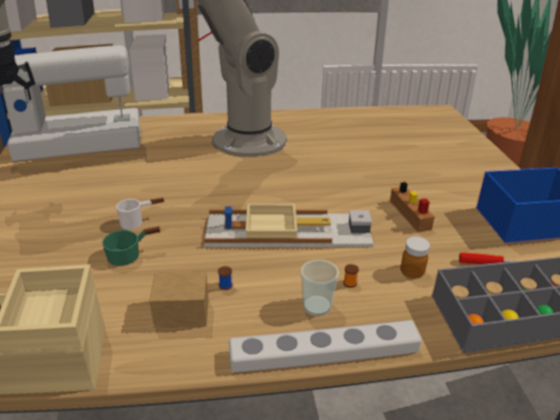

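View pics/top0.png

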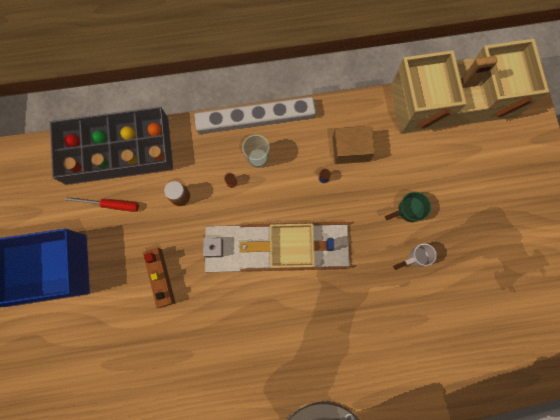

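```bash
cat > h.py <<'E'
import numpy as np,cv2
from station import bot,vision
from scipy.spatial.transform import Rotation as Ro
def q2R(q): return Ro.from_quat([q[1],q[2],q[3],q[0]]).as_matrix()
def cloud(im,d,c,pose=None):
    h,w=d.shape; u,v=np.meshgrid(np.arange(w),np.arange(h))
    K=np.array([[c['fx'],0,c['cx']],[0,c['fy'],c['cy']],[0,0,1]])
    p=cv2.undistortPoints(np.stack([u,v],-1).reshape(-1,1,2).astype(np.float64),K,np.array([c['k1'],0,0,0.])).reshape(h,w,2)
    P=np.concatenate([p*d[...,None],d[...,None]],-1)
    if 'R' in c: return (P-c['t'])@c['R']
    H=c['hand_eye']; P=P@H[:3,:3].T+H[:3,3]
    return P@q2R(pose[1]).T+pose[0]
def look(n,tag):
    o=bot.get_obs(); im,d=vision.read_camera(n); c=vision.calibration(n)
    cv2.imwrite(f"pics/{tag}.png",im[:,:,::-1]); X=cloud(im,d,c,(o['eef_pos'],o['tool_rot']))
    np.savez(f"pics/{tag}.npz",im=im,d=d,X=X); return im,d,X
def proj(X,n,o=None):
    c=vision.calibration(n)
    if 'R' in c: p=X@c['R'].T+c['t']
    else:
        H=c['hand_eye'];p=(X-o['eef_pos'])@q2R(o['tool_rot']); p=(p-H[:3,3])@H[:3,:3]
    s=p[...,:2]/p[...,2:]; r2=(s**2).sum(-1,keepdims=True); s=s*(1+c['k1']*r2)
    return s*c['fx']+[c['cx'],c['cy']]
E
python3 - <<'E'
from h import *
for n in ["top","scene"]:
    z=np.load(f"pics/{n}0.npz"); X=cloud(z['im'],z['d'],vision.calibration(n)); im=z['im']
    hsv=cv2.cvtColor(im,cv2.COLOR_RGB2HSV)
    np.savez(f"pics/{n}0.npz",im=im,d=z['d'],X=X)
    pts={'top':dict(table=(300,330),green=(415,207),ghand=(392,215),whand=(400,265),white=(425,255),trayfloor=(292,245),post=(331,244),clev=(213,246),red=(150,258),yel=(155,276),blk=(160,296),jar=(176,193),b=(325,176),o=(231,180),tum=(256,150),cart=(353,145)),
     'scene':dict(table=(60,230),green=(121,245),ghand=(150,231),whand=(153,202),white=(128,210),tray=(270,220),post=(228,215),clev=(360,215),red=(424,205),blk=(403,187))}[n]
    for k,(u,v) in pts.items(): print(n,k,np.round(X[v,u],3),hsv[v,u])
    if n=='top':
        cv2.imwrite('pics/topcrop.png',cv2.resize(im[190:300,130:450,::-1],None,fx=2.5,fy=2.5,interpolation=cv2.INTER_CUBIC))
    else: cv2.imwrite('pics/scenecrop.png',cv2.resize(im[170:290,90:440,::-1],None,fx=2.2,fy=2.2,interpolation=cv2.INTER_CUBIC))
E
```

```text
top table [0.296 0.013 0.002] [ 16 156 165]
top green [ 0.573 -0.348  0.007] [ 68 103  82]
top ghand [ 0.551 -0.267  0.061] [ 11 191  68]
top whand [ 0.421 -0.263  0.057] [  9 162  71]
top white [ 0.44  -0.349  0.003] [ 11  51 120]
top trayfloor [0.517 0.001 0.02 ] [ 23 114 193]
top post [ 0.499 -0.098  0.061] [112 142  99]
top clev [0.546 0.211 0.012] [14 68 71]
top red [0.529 0.362 0.076] [  2 225 127]
top yel [0.484 0.357 0.064] [ 24 221 193]
top blk [0.432 0.348 0.066] [ 11 127  38]
top jar [0.689 0.281 0.074] [ 15  40 180]
top b [ 0.687 -0.115  0.039] [ 10 180  75]
top o [0.714 0.139 0.038] [ 10 187  75]
top tum [0.8   0.061 0.007] [ 23  52 138]
top cart [ 0.753 -0.199  0.069] [ 16 157 135]
scene table [ 0.444 -0.506 -0.   ] [ 17 121 166]
scene green [ 0.536 -0.345  0.009] [ 74 114  67]
scene ghand [ 0.559 -0.271  0.058] [ 10 160  67]
scene whand [ 0.43  -0.273  0.053] [ 11 163  72]
scene white [ 0.416 -0.338  0.027] [ 12  24 159]
scene tray [0.492 0.003 0.021] [ 20  91 204]
scene post [ 0.516 -0.097  0.058] [106 188  84]
scene clev [0.531 0.211 0.044] [ 11  20 137]
scene red [0.545 0.363 0.069] [  1 214  94]
scene blk [0.442 0.348 0.06 ] [105  85  12]
```

View pics/topcrop.png

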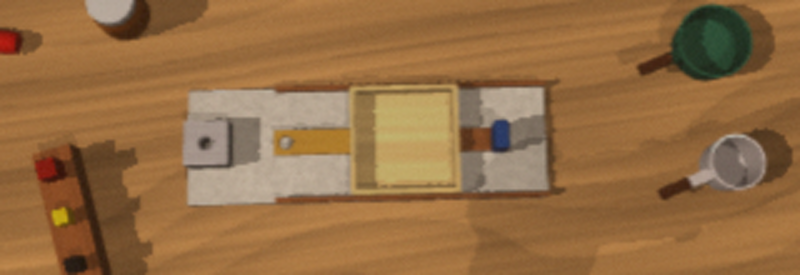

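View pics/scenecrop.png

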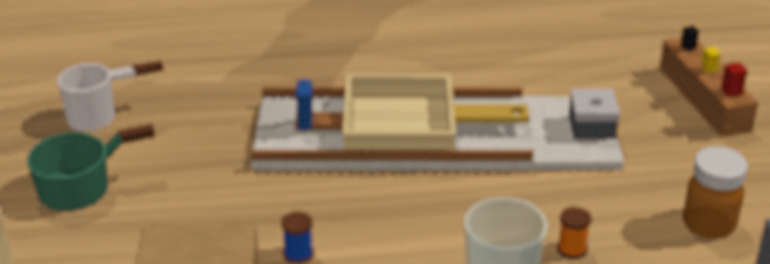

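```bash
cat > fit.py <<'E'
from h import *
from scipy.optimize import least_squares
def circ(P,r=None):
    f=lambda p:np.hypot(P[:,0]-p[0],P[:,1]-p[1])-(p[2] if r is None else r)
    s=least_squares(f,[P[:,0].mean(),P[:,1].mean(),.03],loss='soft_l1',f_scale=.002); return s.x
def box(X,lo,hi): 
    X=X.reshape(-1,3); return np.all((X>lo)&(X<hi),axis=1)
def handle(X,hsv,c,zlo,zhi):
    P=X.reshape(-1,3);H=hsv.reshape(-1,3)
    m=box(X,[c[0]-.1,c[1]-.1,zlo],[c[0]+.1,c[1]+.1,zhi])&(H[:,2]<100)&(H[:,1]>110)&((H[:,0]<20)|(H[:,0]>170))
    P=P[m]; r=np.hypot(P[:,0]-c[0],P[:,1]-c[1]); P=P[(r>.05)&(r<.1)]
    return P
E
python3 - <<'E'
from fit import *
for n in ["top","scene"]:
    z=np.load(f"pics/{n}0.npz");X=z['X'];hsv=cv2.cvtColor(z['im'],cv2.COLOR_RGB2HSV);P=X.reshape(-1,3)
    for nm,c,zz,r in [('large',(.56,-.345),.045,.0395),('small',(.43,-.345),.054,.0285)]:
        m=box(X,[c[0]-.06,c[1]-.06,zz-.006],[c[0]+.06,c[1]+.05,zz+.004])
        s=circ(P[m],r); h=handle(X,hsv,s,.035,.075); hm=np.median(h,0)
        print(n,nm,m.sum(),np.round(s[:2],4),'handle',len(h),np.round(hm,4),'ang',np.degrees(np.arctan2(hm[1]-s[1],hm[0]-s[0])),'r',np.hypot(*(hm[:2]-s[:2])))
    H=hsv.reshape(-1,3)
    def cl(nm,lo,hi,sel):
        m=box(X,lo,hi)&sel; Q=P[m]; 
        if len(Q)<8: print(nm,len(Q));return
        rct=cv2.minAreaRect((Q[:,:2]*1000).astype(np.float32)); print(n,nm,len(Q),'z',np.round(np.median(Q[:,2]),4),'med',np.round(np.median(Q[:,:2],0),4),'rect',np.round(rct[0],1),np.round(rct[1],1),round(rct[2],1))
    one=H[:,0]>=0
    cl('clevistop',[.47,.16,.043],[.57,.25,.05],one)
    cl('post',[.47,-.13,.055],[.54,-.07,.07],(H[:,0]>95)&(H[:,0]<130)&(H[:,1]>80))
    cl('traytop',[.42,-.08,.038],[.6,.08,.048],one)
    cl('red',[.48,.32,.066],[.58,.4,.085],((H[:,0]<8)|(H[:,0]>172))&(H[:,1]>150))
    cl('yel',[.44,.32,.058],[.53,.4,.08],(H[:,1]>150)&(H[:,0]>15)&(H[:,0]<35))
    cl('blk',[.4,.32,.058],[.47,.4,.08],one)
    cl('blocktop',[.4,.3,.036],[.6,.42,.043],one)
    cl('tongue',[.47,.06,.025],[.56,.14,.04],one)
    cl('board',[.4,-.25,.009],[.6,.3,.016],(H[:,1]<70))
E
```

```text
top large 141 [ 0.5687 -0.3378] handle 67 [ 0.551  -0.2669  0.0577] ang 104.00961458866364 r 0.0730119599310939
top small 109 [ 0.4389 -0.3308] handle 58 [ 0.4208 -0.263   0.0542] ang 104.89380701310908 r 0.0701466111896018
top clevistop 268 z 0.0464 med [0.5395 0.2109] rect [540.3 210.1] [45.8 45.4] 81.8
top post 60 z 0.0636 med [ 0.5013 -0.0948] rect [501.7 -94.6] [14.5 26.6] 87.9
top traytop 339 z 0.0427 med [0.517  0.0092] rect [514.3   4.3] [115.  114.2] 82.6
top red 68 z 0.074 med [0.5329 0.3663] rect [533.  366.7] [19.6 20. ] 7.7
top yel 45 z 0.0657 med [0.4839 0.3577] rect [483.7 359.1] [15.  16.6] 5.5
top blk 44 z 0.0659 med [0.4345 0.3504] rect [434.8 351.7] [15.1 16.2] 13.5
top blocktop 610 z 0.0402 med [0.4752 0.3556] rect [484.1 359.5] [149.5  41.9] 8.8
top tongue 290 z 0.0342 med [0.5248 0.0974] rect [506.8 100.1] [79.6 72.5] 89.6
top board 2894 z 0.0123 med [0.5137 0.1059] rect [519.5  43.9] [382.1 122.3] 83.3
scene large 290 [ 0.5703 -0.338 ] handle 67 [ 0.5564 -0.2674  0.0574] ang 101.15089653890958 r 0.07201396342792123
scene small 190 [ 0.4405 -0.3311] handle 35 [ 0.426  -0.2635  0.0546] ang 102.09839612167042 r 0.06913407535744766
scene clevistop 244 z 0.0473 med [0.5435 0.2082] rect [540.4 208.1] [47.5 53.1] 82.7
scene post 56 z 0.0645 med [ 0.5108 -0.0968] rect [506.3 -96.7] [13.7 26.4] 83.7
scene traytop 459 z 0.0434 med [0.5253 0.0019] rect [514.7   2.9] [116.3 122.6] 83.0
scene red 55 z 0.0739 med [0.5406 0.3636] rect [538.  365.1] [17.2 20.3] 88.8
scene yel 46 z 0.0651 med [0.4888 0.3576] rect [486.3 358.5] [16.6 18.2] 13.4
scene blk 44 z 0.066 med [0.4388 0.3495] rect [436.6 350.6] [16.1 16.1] 10.6
scene blocktop 349 z 0.0412 med [0.5015 0.351 ] rect [485.1 358.8] [152.3  42.8] 9.4
scene tongue 331 z 0.0345 med [0.532  0.0985] rect [507.7  99.9] [78.  74.8] 87.9
scene board 2098 z 0.0134 med [0.5355 0.0914] rect [520.8  42.6] [384.2 129.7] 83.5
```

Call:
move_arm(increments="1 40 45 -6 0 0 0.18; 1 40 45 -6 0 0 0.18; 1 40 45 -6 0 0 0.18; 1 40 45 -6 0 0 0.18; 1 40 45 -6 0 0 0.18; 1 40 45 -6 0 0 0.18; 1 40 45 -6 0 0 0.18; 1 40 45 -6 0 0 0.18", newtons=60)

```text
t: 1.1
eef_pos: [0.547, -0.2745, 0.1829]
tool_rot: [-0.0, 0.627, 0.779, -0.0]
contact_force: [0.1, -0.2, -0.3]
gripper_width: 0.999
```

Run:
```python
from fit import *
im,d,X=look("wrist","w1"); o=bot.get_obs(); R=q2R(o['tool_rot']); print(o['t'],o['eef_pos'],np.degrees(np.arctan2(R[1,1],R[0,1])),R[:,2],o['q'])
hsv=cv2.cvtColor(im,cv2.COLOR_RGB2HSV);P=X.reshape(-1,3)
for nm,c,zz,r in [('large',(.569,-.338),.045,.0395),('small',(.44,-.331),.054,.0285)]:
        m=box(X,[c[0]-.06,c[1]-.06,zz-.006],[c[0]+.06,c[1]+.05,zz+.004])
        s=circ(P[m],r); h=handle(X,hsv,s,.035,.075); hm=np.median(h,0)
        rct=cv2.minAreaRect((h[h[:,2]>hm[2]-.002][:,:2]*1000).astype(np.float32)) if len(h)>5 else None
        print(nm,m.sum(),np.round(s[:2],4),'handle',len(h),np.round(hm,4),'ang',np.degrees(np.arctan2(hm[1]-s[1],hm[0]-s[0])),'r',np.hypot(*(hm[:2]-s[:2])),rct)
```

```text
1.15 [ 0.55290496 -0.26469914  0.1826143 ] 13.437694195048188 [ 0.00373982  0.00601479 -0.99997492] [ 0.6671833   0.45849625 -0.42293557  1.73546752  0.21060409  0.99154179
  0.40196719]
large 1479 [ 0.5701 -0.3365] handle 680 [ 0.5527 -0.267   0.0582] ang 104.04290334595845 r 0.07157502974697609 ((552.8587646484375, -267.7406311035156), (11.467185974121094, 34.94040298461914), 13.006610870361328)
small 1637 [ 0.4399 -0.3281] handle 742 [ 0.4246 -0.2628  0.054 ] ang 103.22200089698673 r 0.0670311648319438 ((423.69915771484375, -263.28997802734375), (11.578142166137695, 31.993587493896484), 12.766648292541504)
```

View pics/w1.png

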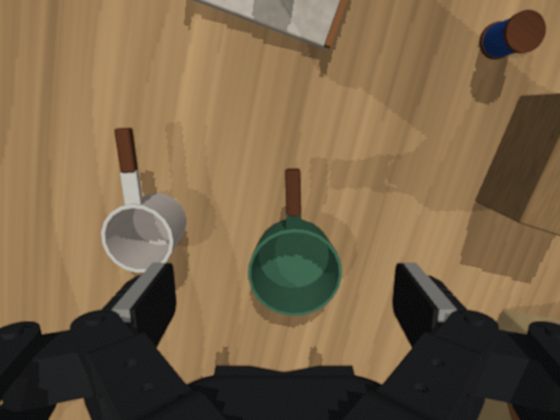

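Call:
move_arm(increments="1 0 0 -25 0 0 0; 1 0 0 -30 0 0 0; 1 0 0 -20 0 0 0; 1 0 0 -5 0 0 0; 1 0 0 0 0 0 0; 1 0 0 0 0 0 0; 1 0 0 0 0 0 0; 1 0 0 0 0 0 0")

```text
t: 2.15
eef_pos: [0.5465, -0.2761, 0.1039]
tool_rot: [0.0, 0.629, 0.778, 0.0]
contact_force: [-1.1, -0.2, -0.3]
gripper_width: 0.995
```

Call:
move_arm(increments="1 4 4 -25 0 0 0.015; 1 3 4.5 -25 0 0 0; 1 0 0 -18 0 0 0; 1 0 0 0 0 0 0; 0.4 0 0 0 0 0 0; 0 0 0 0 0 0 0; 0 0 0 0 0 0 0; 0 0 0 0 0 0 0", newtons=80)

```text
t: 3.15
eef_pos: [0.5534, -0.2676, 0.0357]
tool_rot: [0.0, 0.623, 0.782, 0.0]
contact_force: [-0.7, -1.1, -0.6]
gripper_width: 0.144
```

Run:
```python
from h import *
o=bot.get_obs(); print(o['eef_pos'],o['contact_force'],o['gripper_width'],o['tool_rot'])
```

```text
[ 0.55337285 -0.26764409  0.03570337] [-0.68699621 -1.09726339 -0.61425995] 0.1442326174733488 [2.78151961e-04 6.22941271e-01 7.82268556e-01 3.74605066e-05]
```

Call:
move_arm(increments="0 0 0 45 0 0 0; 0 -4 20 45 0 0 0.14; 0 -17 46 0 0 0 0.143; 0 -17 46 0 0 0 0.143; 0 -17 46 0 0 0 0.143; 0 -17 46 0 0 0 0.143; 0 -17 46 0 0 0 0.143; 0 -17 46 0 0 0 0.142")

```text
t: 4.15
eef_pos: [0.4465, 0.0298, 0.1254]
tool_rot: [0.0, 0.171, 0.985, -0.0]
contact_force: [0.6, -0.1, -1.1]
gripper_width: 0.124
```

Call:
move_arm(increments="0 0 0 0 0 0 0; 0 0 0 0 0 0 0; 0 0 0 0 0 0 0; 0 0 0 0 0 0 0; 0 0 0 0 0 0 0; 0 0 0 0 0 0 0; 0 0 0 0 0 0 0; 0 0 0 0 0 0 0")

```text
t: 5.15
eef_pos: [0.4473, 0.0285, 0.1253]
tool_rot: [-0.0, 0.173, 0.985, 0.0]
contact_force: [0.1, -0.3, -1.3]
gripper_width: 0.123
```

Run:
```python
from fit import *
o=bot.get_obs(); R=q2R(o['tool_rot']); print(o['t'],o['eef_pos'],np.degrees(np.arctan2(R[1,1],R[0,1])),R[:,2],o['q'])
im,d,X=look("wrist","w2"); look("top","t2"); look("scene","s2")
```

```text
5.15 [0.44725474 0.0285483  0.12530687] 70.07341002677286 [-4.44349497e-05  2.70870215e-05 -9.99999999e-01] [ 0.45002665  0.34572633 -0.75764872  2.13868926  0.33879678  0.77623906
  0.69942287]
```

View pics/w2.png

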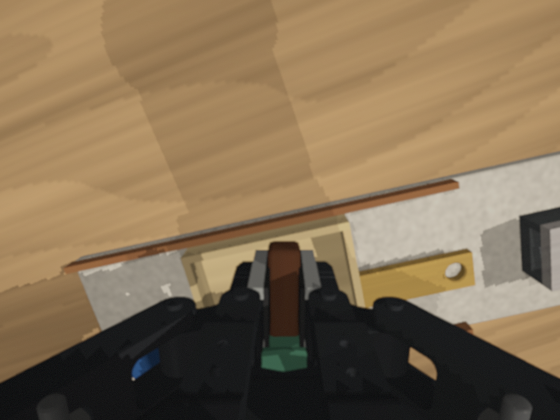

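View pics/s2.png

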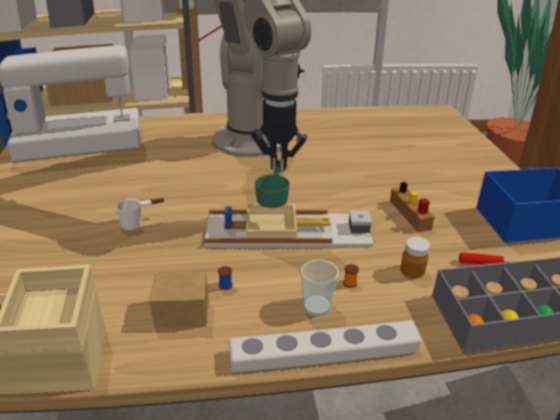

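Run:
```python
from fit import *
for n in ["s2","t2"]:
    z=np.load(f"pics/{n}.npz");X=z['X'];P=X.reshape(-1,3);H=cv2.cvtColor(z['im'],cv2.COLOR_RGB2HSV).reshape(-1,3)
    m=box(X,[.43,-.08,.06],[.6,.1,.17])&(H[:,0]>55)&(H[:,0]<90)&(H[:,1]>70); Q=P[m]
    print(n,len(Q),Q.min(0),Q.max(0))
    m2=Q[:,2]>Q[:,2].max()-.008; print(circ(Q[m2],.0395))
    m=box(X,[.42,-.09,.039],[.61,.09,.047]); print('tray',cv2.minAreaRect((P[m][:,:2]*1000).astype(np.float32)))
```

```text
s2 874 [ 0.46253882 -0.03319772  0.09233505] [0.56030273 0.03902653 0.14787619]
[0.48750271 0.05438642 0.03      ]
tray ((512.2021484375, -15.81512451171875), (149.56576538085938, 122.08512115478516), 83.64009094238281)Traceback (most recent call last):
  File "<stdin>", line 5, in <module>
    return umr_minimum(a, axis, None, out, keepdims, initial, where)
ValueError: zero-size array to reduction operation minimum which has no identity
```

Call:
move_arm(increments="0 0 0 -30 0 0 0; 0 0 0 -25 0 0 0; 0 0 0 -8 0 0 0; 0 0 0 -4 0 0 0; 0 0 0 -3 0 0 0; 0 0 0 -1 0 0 0; 0 0 0 0 0 0 0; 0 0 0 0 0 0 0")

```text
t: 6.3
eef_pos: [0.4476, 0.0286, 0.0547]
tool_rot: [0.0, 0.173, 0.985, 0.0]
contact_force: [-1.0, 0.6, 3.2]
gripper_width: 0.12
```

Call:
move_arm(increments="0.3 0 0 0 0 0 0; 0.6 0 0 0 0 0 0; 0.6 0 0 0 0 0 0; 0.6 0 0 30 0 0 0; 0.8 0 0 45 0 0 0; 1 0 -35 25 0 0 -0.12; 1 -3 -43 0 0 0 -0.145; 1 -4 -43 0 0 0 -0.145")

```text
t: 7.3
eef_pos: [0.4404, -0.0938, 0.1549]
tool_rot: [0.001, 0.372, 0.928, 0.0]
contact_force: [-0.1, -1.2, -0.0]
gripper_width: 1.002
```

Run:
```python
from fit import *
o=bot.get_obs(); R=q2R(o['tool_rot']); print(o['t'],o['eef_pos'],np.degrees(np.arctan2(R[1,1],R[0,1])))
for n in ["scene"]:
    im,d,X=look(n,n+"3");P=X.reshape(-1,3);H=cv2.cvtColor(im,cv2.COLOR_RGB2HSV).reshape(-1,3)
    m=box(X,[.43,-.08,.02],[.6,.1,.1])&(H[:,0]>55)&(H[:,0]<90)&(H[:,1]>70); Q=P[m]
    print(n,len(Q),Q.min(0),Q.max(0))
    m2=abs(Q[:,2]-.062)<.005; print(m2.sum(),circ(Q[m2],.0395))
```

```text
7.3 [ 0.44041313 -0.09381251  0.15487868] 46.32492303340131
scene 752 [ 0.46104237 -0.03366662  0.02204178] [0.55780801 0.03967836 0.07666818]
202 [0.51623796 0.0022087  0.03      ]
```

View pics/scene3.png

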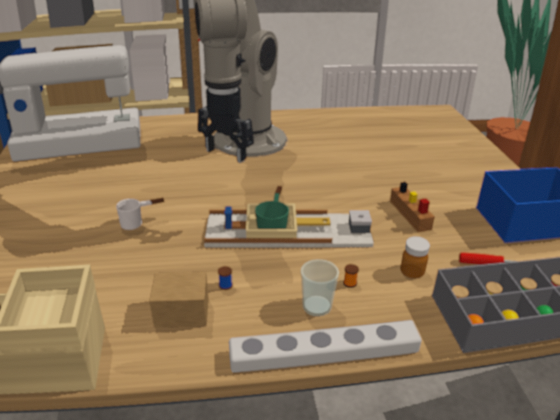

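Call:
move_arm(increments="1 -4 -40 0 0 0 -0.14; 1 -4 -45 0 0 0 -0.145; 1 -4 -45 0 0 0 -0.145; 1 -4.6 -41 -15 0 0 -0.155; 1 0 0 -40 0 0 0; 1 0 0 -20 0 0 0; 1 0 0 0 0 0 0; 1 0 0 0 0 0 0")

```text
t: 8.35
eef_pos: [0.4243, -0.2634, 0.08]
tool_rot: [0.0, 0.622, 0.783, 0.0]
contact_force: [0.0, -0.2, 0.6]
gripper_width: 0.998
```

Run:
```python
from fit import *
o=bot.get_obs(); R=q2R(o['tool_rot']); print(o['t'],o['eef_pos'],np.degrees(np.arctan2(R[1,1],R[0,1])))
im,d,X=look("wrist","w4")
hsv=cv2.cvtColor(im,cv2.COLOR_RGB2HSV);P=X.reshape(-1,3)
for nm,c,zz,r in [('small',(.44,-.331),.054,.0285)]:
        m=box(X,[c[0]-.06,c[1]-.06,zz-.006],[c[0]+.06,c[1]+.05,zz+.004])
        s=circ(P[m],r); h=handle(X,hsv,s,.045,.06); hm=np.median(h,0)
        rct=cv2.minAreaRect((h[h[:,2]>hm[2]-.002][:,:2]*1000).astype(np.float32)) if len(h)>5 else None
        print(nm,m.sum(),np.round(s[:2],4),'handle',len(h),np.round(hm,4),rct)
```

```text
8.35 [ 0.42429653 -0.2634432   0.08002147] 13.094810091001742
small 2083 [ 0.4391 -0.3281] handle 1492 [ 0.4222 -0.2616  0.0542] ((422.2317810058594, -263.36529541015625), (11.546772003173828, 32.8112907409668), 13.302939414978027)
```

Call:
move_arm(increments="1 -1.5 0 -25 0 0 0; 1 0 0 -20 0 0 0; 1 0 0 -3 0 0 0; 0.5 0 0 0 0 0 0; 0 0 0 0 0 0 0; 0 0 0 0 0 0 0; 0 0 0 0 0 0 0; 0 0 0 0 0 0 0")

```text
t: 9.4
eef_pos: [0.4223, -0.2635, 0.0316]
tool_rot: [0.0, 0.622, 0.783, 0.0]
contact_force: [-1.4, 0.1, 2.8]
gripper_width: 0.121
```

Call:
move_arm(increments="0 0 0 45 0 0 0; 0 5 10 45 0 0 -0.1; 0 15 30 20 0 0 -0.17; 0 17 32 0 0 0 -0.17; 0 17 32 0 0 0 -0.17; 0 17 32 0 0 0 -0.17; 0 17 32 0 0 0 -0.17; 0 17 32 0 0 0 -0.17")

```text
t: 10.4
eef_pos: [0.5274, -0.0624, 0.1411]
tool_rot: [-0.0, 0.944, 0.33, -0.0]
contact_force: [0.2, -0.3, -0.4]
gripper_width: 0.115
```

Call:
move_arm(increments="0 14 16.5 0 0 0 -0.17; 0 14 16.5 0 0 0 -0.17; 0 14 16.5 0 0 0 -0.17; 0 15 16.5 0 0 0 -0.17; 0 0 0 0 0 0 0; 0 0 0 0 0 0 0; 0 0 0 0 0 0 0; 0 0 0 0 0 0 0")

```text
t: 11.4
eef_pos: [0.5838, 0.0017, 0.1413]
tool_rot: [0.0, 1.0, -0.001, -0.0]
contact_force: [0.4, 0.3, -0.9]
gripper_width: 0.119
```

Run:
```python
from fit import *
o=bot.get_obs(); R=q2R(o['tool_rot']); print(o['t'],o['eef_pos'],np.degrees(np.arctan2(R[1,1],R[0,1])),o['gripper_width'],o['contact_force'])
im,d,X=look("scene","s5");look("top","t5");look("wrist","w5")
a=np.vstack([cv2.resize(cv2.imread('pics/s5.png')[120:260,150:350],(800,560))]);cv2.imwrite('pics/s5c.png',a)
```

```text
11.4 [0.58379784 0.00166248 0.14133086] -90.08978710783096 0.11903358833776059 [ 0.37980177  0.26071305 -0.85756652]
```

View pics/s5c.png

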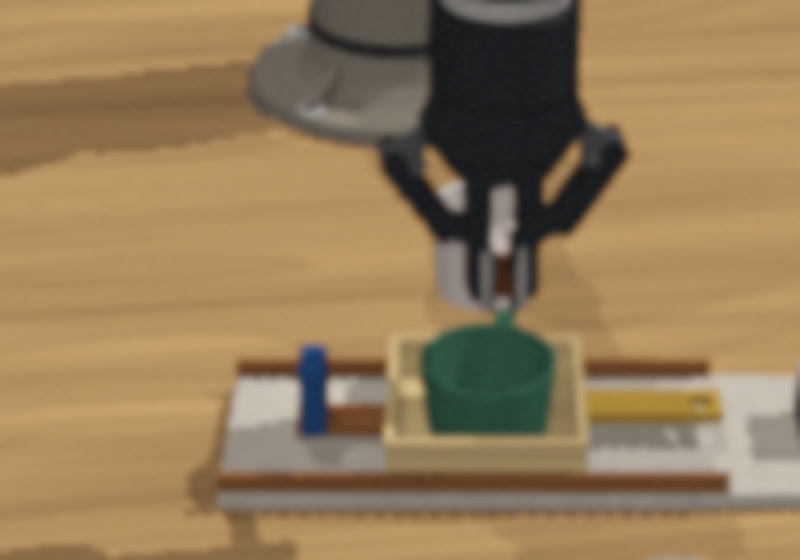

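View pics/t5.png

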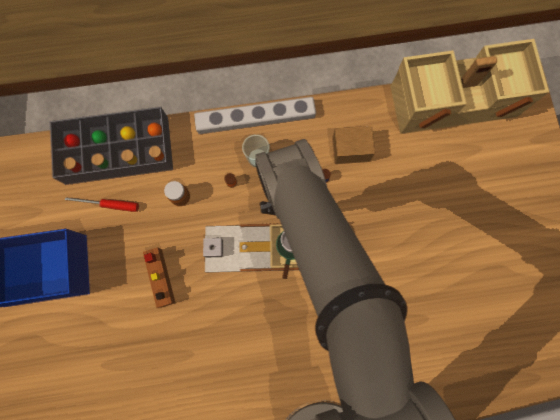

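View pics/w5.png

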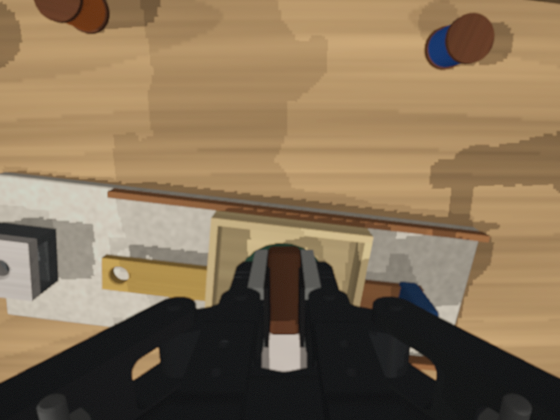

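Run:
```python
from fit import *
for n in ["s5","t5"]:
    z=np.load(f"pics/{n}.npz");X=z['X'];P=X.reshape(-1,3);H=cv2.cvtColor(z['im'],cv2.COLOR_RGB2HSV).reshape(-1,3)
    m=box(X,[.46,-.06,.09],[.57,.06,.19])&(H[:,1]<60)&(H[:,2]>110); Q=P[m]
    print(n,len(Q))
    if len(Q)>20:
        print(np.percentile(Q,[1,50,99],axis=0)); print(circ(Q,.0275))
    m=box(X,[.43,-.08,.057],[.57,.08,.068])&(H[:,0]>55)&(H[:,0]<90)&(H[:,1]>70); Q=P[m]; print(len(Q),circ(Q,.0395))
```

```text
s5 211
[[ 0.48713666 -0.02596779  0.11398806]
 [ 0.52970123 -0.01356877  0.14573946]
 [ 0.56276437  0.01804552  0.16593064]]
[0.51476086 0.00129556 0.03      ]
202 [0.51614687 0.00202161 0.03      ]
t5 89
[[0.487171   0.01095129 0.10998843]
 [0.51031041 0.02006508 0.11530037]
 [0.53049335 0.02895179 0.16692645]]
[0.50170402 0.04347722 0.03      ]
10 [0.43903751 0.0091864  0.03      ]
```

Call:
move_arm(increments="0 1 1 -35 0 0 0; 0 0 0 -30 0 0 0; 0 0 0 -13 0 0 0; 0 0 0 -5 0 0 0; 0 0 0 -3 0 0 0; 0 0 0 -2 0 0 0; 0 0 0 0 0 0 0; 0 0 0 0 0 0 0")

```text
t: 12.55
eef_pos: [0.5864, 0.0036, 0.0544]
tool_rot: [-0.0, 1.0, -0.001, 0.001]
contact_force: [2.3, -0.1, 5.6]
gripper_width: 0.12
```

Call:
move_arm(increments="0.3 0 0 0 0 0 0; 0.5 0 0 0 0 0 0; 0.5 0 0 0 0 0 0; 0.5 0 0 35 0 0 0; 0.5 0 0 45 0 0 0; 0.5 0 0 30 0 0 0.1; 0.2 -16 -26 0 0 0 0.18; 0 -16 -26 0 0 0 0.18")

```text
t: 13.55
eef_pos: [0.5528, -0.0488, 0.1636]
tool_rot: [0.0, 0.973, 0.231, 0.0]
contact_force: [-0.5, -0.6, -0.0]
gripper_width: 0.083
```

Call:
move_arm(increments="0 -16 -26 0 0 0 0.18; 0 -16 -26 0 0 0 0.18; 0 -16 -26 0 0 0 0.18; 0 -8.5 -14 0 0 0 0.18; 0 0 0 0 0 0 0.18; 0 0 0 0 0 0 0.18; 0 0 0 0 0 0 0.087; 0 0 0 0 0 0 0")

```text
t: 14.55
eef_pos: [0.4964, -0.1405, 0.1631]
tool_rot: [-0.0, 0.688, 0.726, -0.0]
contact_force: [-0.3, 0.4, 0.2]
gripper_width: -0.002
```

Run:
```python
from fit import *
o=bot.get_obs(); R=q2R(o['tool_rot']); print(o['t'],o['eef_pos'],np.degrees(np.arctan2(R[1,1],R[0,1])),o['gripper_width'],o['contact_force'])
im,d,X=look("scene","s6");look("wrist","w6")
a=np.vstack([cv2.resize(cv2.imread('pics/s6.png')[120:260,150:350],(800,560))]);cv2.imwrite('pics/s6c.png',a)
P=X.reshape(-1,3);H=cv2.cvtColor(im,cv2.COLOR_RGB2HSV).reshape(-1,3)
m=box(X,[.46,-.06,.06],[.58,.06,.1])&(H[:,1]<60)&(H[:,2]>110); Q=P[m]
print(len(Q),np.percentile(Q,[1,50,99],axis=0),circ(Q,.028))
```

```text
14.55 [ 0.49638534 -0.1405393   0.1631159 ] 3.088691036316358 -0.0016920976810963705 [-0.31808142  0.38710164  0.19522947]
363 [[ 0.47271564 -0.02530666  0.06024226]
 [ 0.51519326  0.00266337  0.07183255]
 [ 0.56530503  0.03126589  0.08031037]] [0.51682564 0.00227171 0.03      ]
```

View pics/s6c.png

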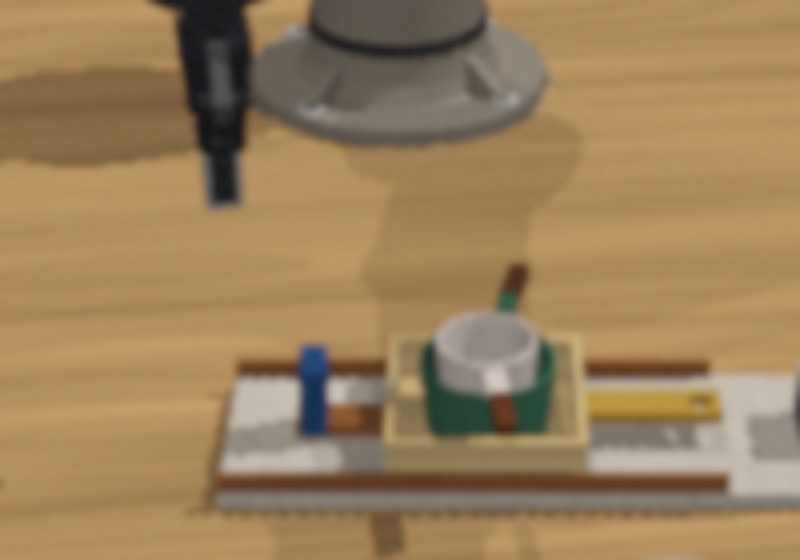

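View pics/w6.png

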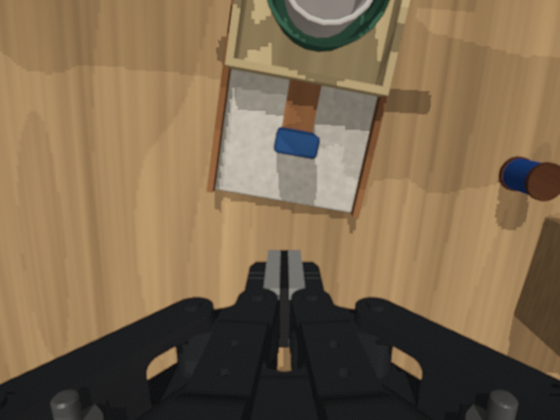

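Run:
```python
from fit import *
z=np.load("pics/w6.npz");X=z['X'];P=X.reshape(-1,3);H=cv2.cvtColor(z['im'],cv2.COLOR_RGB2HSV).reshape(-1,3)
m=box(X,[.47,-.13,.059],[.54,-.07,.07])&(H[:,0]>95)&(H[:,0]<130)&(H[:,1]>80);Q=P[m];print(len(Q),cv2.minAreaRect((Q[:,:2]*1000).astype(np.float32)),np.median(Q,0))
```

```text
964 ((503.1090087890625, -95.61762237548828), (14.98360824584961, 28.027833938598633), 83.60401153564453) [ 0.50298902 -0.09536426  0.06416495]
```

Call:
move_arm(increments="0 1 0 -40 0 0 -0.178; 0 0 0 -45 0 0 0; 0 0 0 -35 0 0 0; 0 0 0 -6 0 0 0; 0 1.2 9.9 0 0 0 0; 0 1.2 9.9 0 0 0 0; 0 0 0 0 0 0 0; 0 0 0 0 0 0 0")

```text
t: 15.65
eef_pos: [0.5005, -0.1208, 0.038]
tool_rot: [0.001, 0.749, 0.662, 0.0]
contact_force: [0.1, 0.8, 0.1]
gripper_width: 0.001
```

Call:
move_arm(increments="0 0.4 3 0 0 0 0; 0 0.5 4 0 0 0 0; 0 1 8 0 0 0 0; 0 1.25 9.9 0 0 0 0; 0 1.25 9.9 0 0 0 0; 0 1.25 9.9 0 0 0 0; 0 1.25 9.9 0 0 0 0; 0 1 8 0 0 0 0")

```text
t: 16.65
eef_pos: [0.508, -0.0572, 0.0373]
tool_rot: [-0.0, 0.749, 0.662, 0.0]
contact_force: [-0.5, -3.2, 1.4]
gripper_width: 0.001
```

Call:
move_arm(increments="0 0.75 6 0 0 0 0; 0 0.75 6 0 0 0 0; 0 0.5 4 0 0 0 0; 0 0.37 3 0 0 0 0; 0 0.25 2 0 0 0 0; 0 0 0 0 0 0 0; 0 0 0 0 0 0 0; 0 0 0 0 0 0 0")

```text
t: 17.65
eef_pos: [0.5107, -0.0368, 0.0373]
tool_rot: [-0.0, 0.749, 0.662, 0.0]
contact_force: [0.6, -0.2, 0.5]
gripper_width: 0.001
```

Call:
move_arm(increments="0 0.12 1 0 0 0 0; 0 0.12 1 0 0 0 0; 0 0.12 1 0 0 0 0; 0 0.12 1 0 0 0 0; 0 0.12 1 0 0 0 0; 0 0 0 0 0 0 0; 0 0 0 0 0 0 0; 0 0 0 0 0 0 0")

```text
t: 18.65
eef_pos: [0.5112, -0.0327, 0.0373]
tool_rot: [0.0, 0.749, 0.662, -0.0]
contact_force: [0.5, -5.0, 0.2]
gripper_width: 0.001
```

Call:
move_arm(increments="0 0.06 0.5 0 0 0 0; 0 0.06 0.5 0 0 0 0; 0 0.06 0.5 0 0 0 0; 0 0.06 0.5 0 0 0 0; 0 0 0 0 0 0 0; 0 0 0 0 0 0 0; 0 0 0 0 0 0 0; 0 0 0 0 0 0 0")

```text
t: 19.65
eef_pos: [0.5111, -0.0327, 0.0373]
tool_rot: [0.001, 0.75, 0.661, -0.001]
contact_force: [0.2, -9.4, 2.5]
gripper_width: -0.002
```

Call:
move_arm(increments="0 -1 -8 0 0 0 0; 0 0 -2 40 0 0 0; 0 0 0 50 0 0 0; 0.6 0 0 45 0 0 0.18; 0.6 3 52 0 0 0 0.18; 0.6 3 52 0 0 0 0.18; 0.6 3 52 0 0 0 0.18; 0.6 3 52 0 0 0 0.18")

```text
t: 20.65
eef_pos: [0.5219, 0.1705, 0.1725]
tool_rot: [-0.0, 0.383, 0.924, 0.001]
contact_force: [0.8, -0.5, 1.3]
gripper_width: 0.599
```

Call:
move_arm(increments="0.6 3 50 0 0 0 0.18; 0.6 3 50 0 0 0 0.18; 0.6 3 50 0 0 0 0.18; 0.6 3 50 0 0 0 0.18; 0.6 0 0 -15 0 0 0.11; 0.6 0 0 -15 0 0 0.115; 0.6 0 0 0 0 0 0; 0.6 0 0 0 0 0 0")

```text
t: 21.65
eef_pos: [0.5343, 0.3684, 0.1429]
tool_rot: [-0.0, -0.075, 0.997, 0.001]
contact_force: [0.1, -0.0, -0.1]
gripper_width: 0.603
```

Run:
```python
from fit import *
o=bot.get_obs(); R=q2R(o['tool_rot']); print(o['t'],o['eef_pos'],np.degrees(np.arctan2(R[1,1],R[0,1])),o['gripper_width'],o['contact_force'],o['q'][6])
look("wrist","w7");look("scene","s7");look("top","t7")
def rep(nm,Q):
    print(nm,len(Q),np.round(np.median(Q,0)*1000,1), cv2.minAreaRect((Q[:,:2]*1000).astype(np.float32)))
for n in ["w7","s7","t7"]:
    z=np.load(f"pics/{n}.npz");X=z['X'];P=X.reshape(-1,3);H=cv2.cvtColor(z['im'],cv2.COLOR_RGB2HSV).reshape(-1,3)
    red=((H[:,0]<8)|(H[:,0]>172))&(H[:,1]>130)
    m=box(X,[.48,.32,.068],[.58,.4,.085])&red
    if m.sum()>10: rep(n+' red',P[m])
    m=box(X,[.48,.16,.043],[.6,.26,.05])
    if m.sum()>10: rep(n+' clevis',P[m])
    m=box(X,[.48,-.02,.059],[.56,.05,.07])&(H[:,0]>95)&(H[:,0]<130)&(H[:,1]>80)
    if m.sum()>10: rep(n+' post',P[m])
    m=box(X,[.4,.28,.036],[.6,.42,.043])
    if m.sum()>10: rep(n+' block',P[m])
```

```text
21.65 [0.53426566 0.36842997 0.14290291] 98.55582098550846 0.6033617186659616 [ 0.07967206 -0.02873522 -0.07037125] 0.5886464167870379
w7 red 1019 [533.2 367.6  74.2] ((534.16650390625, 367.610595703125), (19.35645294189453, 19.003433227539062), 8.819805145263672)
w7 clevis 4393 [539.7 209.9  46.3] ((540.9656982421875, 209.57176208496094), (48.0702018737793, 47.223777770996094), 83.09921264648438)
w7 block 10847 [471.7 358.1  40.4] ((485.425537109375, 359.8236083984375), (150.7960968017578, 40.18825149536133), 8.875913619995117)
s7 red 50 [538.2 363.8  74.1] ((535.1881103515625, 365.3063659667969), (20.547752380371094, 17.92243003845215), 4.549423694610596)
s7 clevis 245 [541.9 207.8  47. ] ((541.6111450195312, 208.05841064453125), (46.970333099365234, 51.8835563659668), 83.3423080444336)
s7 post 39 [518.3 -14.3  64.8] ((514.69580078125, -13.99052619934082), (9.248133659362793, 29.155078887939453), 83.43543243408203)
s7 block 340 [499.1 352.1  40.8] ((485.50408935546875, 358.5942687988281), (153.19664001464844, 45.000022888183594), 9.040003776550293)
t7 clevis 16 [560.2 199.8  46.3] ((559.9007568359375, 199.63796997070312), (23.16560173034668, 3.3276710510253906), 80.33980560302734)
t7 post 53 [511.3 -13.   63.8] ((511.6167297363281, -12.41118049621582), (12.836172103881836, 26.21794319152832), 82.29049682617188)
t7 block 137 [421.4 353.   40.4] ((432.3766174316406, 351.4945983886719), (44.73622512817383, 40.923980712890625), 8.30807876586914)
```

View pics/w7.png

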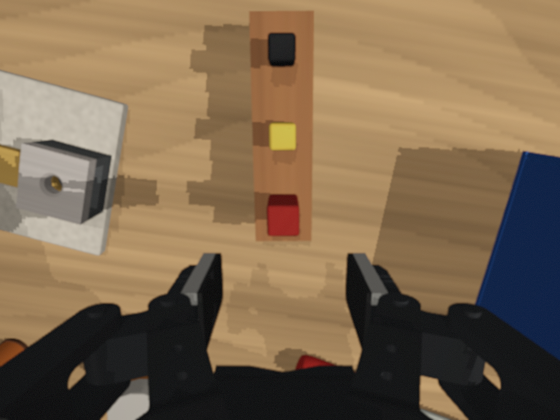

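View pics/s7.png

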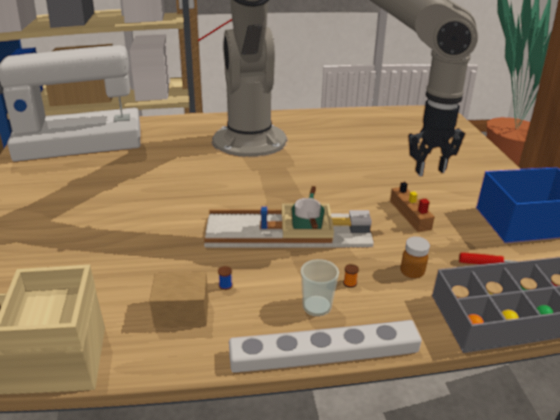

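```bash
cat >> fit.py <<'E'
def ray(u,v,z,o):
    c=vision.calibration("wrist");K=np.array([[c['fx'],0,c['cx']],[0,c['fy'],c['cy']],[0,0,1]])
    p=cv2.undistortPoints(np.array([[[u,v]]],float),K,np.array([c['k1'],0,0,0.])).ravel()
    H=c['hand_eye'];R=q2R(o['tool_rot']); dr=R@(H[:3,:3]@np.array([p[0],p[1],1])); c0=R@H[:3,3]+o['eef_pos']
    return c0+dr*(z-c0[2])/dr[2]
E
python3 - <<'E'
from fit import *
o=bot.get_obs()
im=np.load('pics/w7.npz')['im']
cv2.imwrite('pics/w7c.png',cv2.resize(im[130:240,0:130,::-1],None,fx=5,fy=5,interpolation=cv2.INTER_CUBIC))
print(ray(55,184,.046,o))
E
```

```text
[0.54085833 0.21166981 0.046     ]
```

View pics/w7c.png

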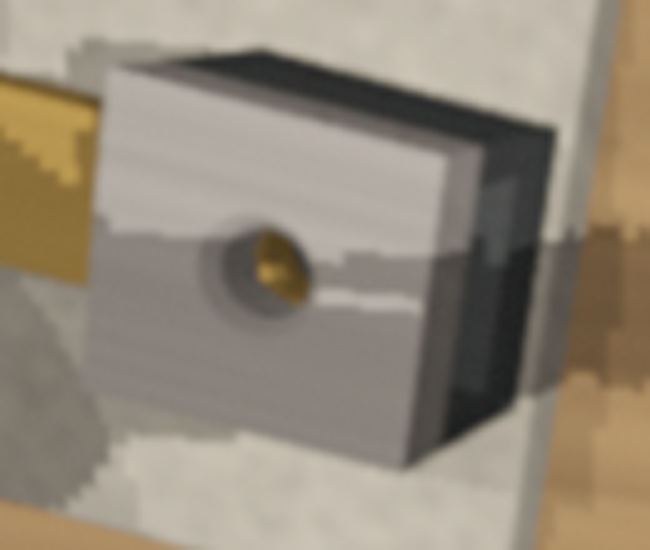

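Call:
move_arm(increments="0.6 2 -50 0 0 0 0; 0.6 2 -58 0 0 0 0; 0.6 2.6 -50 0 0 0 0; 0.6 0 0 0 0 0 0; 0.6 0 0 0 0 0 0; 0.6 0 0 0 0 0 0; 0.6 0 0 0 0 0 0; 0.6 0 0 0 0 0 0")

```text
t: 22.8
eef_pos: [0.5408, 0.2108, 0.1423]
tool_rot: [-0.0, -0.076, 0.997, 0.0]
contact_force: [0.1, -0.2, -0.4]
gripper_width: 0.601
```

Run:
```python
from fit import *
o=bot.get_obs(); R=q2R(o['tool_rot']); print(o['t'],o['eef_pos'],np.degrees(np.arctan2(R[1,1],R[0,1])),R[:,2])
im,d,X=look("wrist","w8")
P=X.reshape(-1,3)
m=box(X,[.48,.16,.043],[.6,.26,.05]);print(cv2.minAreaRect((P[m][:,:2]*1000).astype(np.float32)))
u,v=proj(np.array([.541,.2096,.046]),"wrist",o); print(u,v); u,v=int(u),int(v)
cv2.imwrite('pics/w8c.png',cv2.resize(im[v-60:v+60,u-70:u+70,::-1],None,fx=5,fy=5,interpolation=cv2.INTER_CUBIC)); print(u-70,v-60)
for q in [(u,v),(u+1,v),(u,v+1)]: print(ray(*q,.046,o))
```

```text
22.8 [0.54078429 0.21080496 0.14230772] 98.7344795364464 [-1.33071006e-04  3.06261496e-04 -9.99999944e-01]
((541.1666259765625, 209.43154907226562), (46.15492630004883, 46.461029052734375), 82.87211608886719)
282.08384550985636 208.9923917415928
212 148
[0.54031773 0.2094386  0.046     ]
[0.54021476 0.21011041 0.046     ]
[0.54101394 0.20954444 0.046     ]
```

View pics/w8c.png

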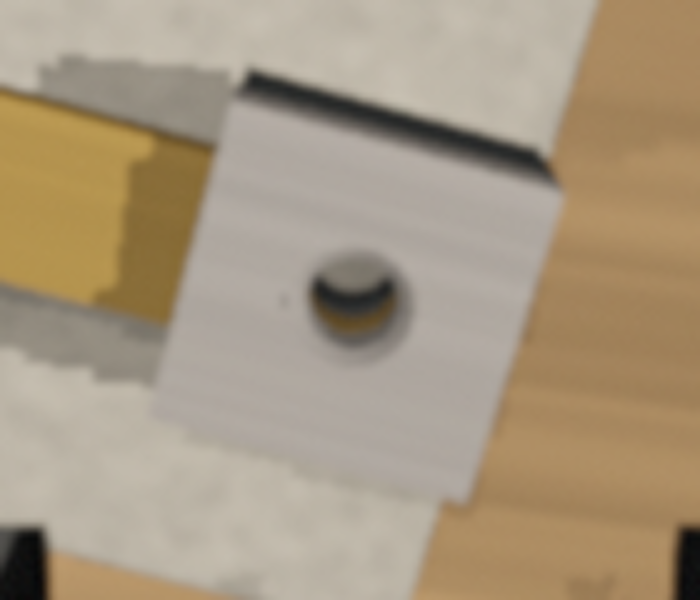

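Run:
```python
from fit import *
o=bot.get_obs()
z=np.load('pics/w8.npz');X=z['X']; print('cloud',X[209,284+12],ray(296,209,.0463,o)); print(X[209,300],ray(300,209,X[209,300][2],o))
im=np.load('pics/w7.npz')['im']
cv2.imwrite('pics/w7r.png',cv2.resize(im[180:260,230:340,::-1],None,fx=7,fy=7,interpolation=cv2.INTER_CUBIC))
```

```text
cloud [0.53947897 0.21893063 0.04635115] [0.53954283 0.21868561 0.0463    ]
[0.53902348 0.22160187 0.04651909] [0.53907481 0.22135265 0.04651909]
```

View pics/w7r.png

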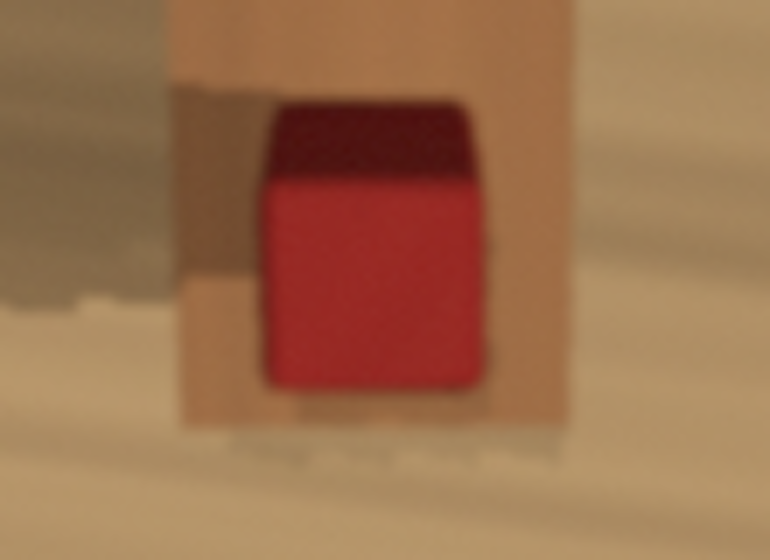

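Run:
```python
from fit import *
o=bot.get_obs(); print(ray(283.7,209.1,.046,o), o['eef_pos'])
a=np.radians(98.56)/1
R=np.array([[np.cos(a+np.pi/2),np.cos(a),0],[np.sin(a+np.pi/2),np.sin(a),0],[0,0,-1.]])
q=Ro.from_matrix(R).as_quat()
o2=dict(eef_pos=np.array([.534266,.36843,.142903]),tool_rot=[q[3],q[0],q[1],q[2]])
print(ray(283.3,220.5,.074,o2))
```

```text
[0.54095603 0.2104502  0.046     ] [0.54084484 0.21056798 0.14226436]
[0.53417233 0.36802403 0.074     ]
```

Call:
move_arm(increments="0.6 -2 50 0 0 0 0; 0.6 -2 57.4 0 0 0 0; 0.6 -2.7 50 0 0 0 0; 0.6 0 0 -20 0 0 0; 0.6 0 0 -40 0 0 0; 0.6 0 0 -26 0 0 0; 0.6 0 0 -10 0 0 0; 0.6 0 0 0 0 0 0")

```text
t: 23.85
eef_pos: [0.5343, 0.3668, 0.0459]
tool_rot: [-0.0, -0.075, 0.997, -0.0]
contact_force: [-0.1, 0.7, -0.2]
gripper_width: 0.597
```

Call:
move_arm(increments="0.4 0 0 0 0 0 0; 0.25 0 0 0 0 0 0; 0.1 0 0 0 0 0 0; 0 0 0 0 0 0 0; 0 0 0 0 0 0 0; 0 0 0 0 0 0 0; 0 0 0 0 0 0 0; 0 0 0 0 0 0 0", newtons=60)

```text
t: 24.85
eef_pos: [0.535, 0.3679, 0.0476]
tool_rot: [0.001, -0.075, 0.997, 0.0]
contact_force: [-0.3, -1.0, 6.6]
gripper_width: 0.22
```

Call:
move_arm(increments="0 0 0 15 0 0 0; 0 0 0 35 0 0 0; 0 0 0 40 0 0 0; 0 2 -20 10 0 0 0; 0 2 -50 0 0 0 0; 0 2.8 -50 0 0 0 0; 0 0 -37.5 0 0 0 0; 0 0 0 0 0 0 0")

```text
t: 25.85
eef_pos: [0.5417, 0.2055, 0.1465]
tool_rot: [-0.0, -0.073, 0.997, -0.001]
contact_force: [0.0, 0.4, -0.4]
gripper_width: 0.222
```

Call:
move_arm(increments="0 0 0 0 0 0 0; 0 0 0 0 0 0 0; 0 0 0 0 0 0 0; 0 0 0 0 0 0 0; 0 0 0 0 0 0 0; 0 0 0 0 0 0 0; 0 0 0 0 0 0 0; 0 0 0 0 0 0 0")

```text
t: 26.85
eef_pos: [0.5411, 0.2098, 0.1463]
tool_rot: [-0.0, -0.075, 0.997, 0.0]
contact_force: [0.8, 0.7, -0.1]
gripper_width: 0.222
```

Run:
```python
from fit import *
o=bot.get_obs(); R=q2R(o['tool_rot']); print(o['t'],o['eef_pos'],np.degrees(np.arctan2(R[1,1],R[0,1])),R[:,2],o['contact_force'],o['gripper_width'])
im,d,X=look("wrist","w9"); im2,d,X2=look("scene","s9")
u,v=proj(np.array([.541,.2105,.12]),"scene").astype(int); print(u,v)
cv2.imwrite('pics/s9c.png',cv2.resize(im2[v-50:v+70,u-70:u+70,::-1],None,fx=5,fy=5,interpolation=cv2.INTER_CUBIC))
P=X2.reshape(-1,3);H=cv2.cvtColor(im2,cv2.COLOR_RGB2HSV).reshape(-1,3)
m=box(X2,[.5,.17,.08],[.58,.25,.2])&((H[:,0]<8)|(H[:,0]>172))&(H[:,1]>130); print(np.percentile(P[m],[2,50,98],axis=0))
```

```text
26.85 [0.54112798 0.20980354 0.14630396] 98.65947676114129 [-4.86269867e-05  2.56446016e-05 -9.99999998e-01] [ 0.79797448  0.73092321 -0.13326332] 0.2221602991232944
364 189
[[0.53393095 0.20251075 0.14451376]
 [0.54883236 0.21101535 0.16417302]
 [0.55276704 0.21995356 0.17661756]]
```

View pics/w9.png

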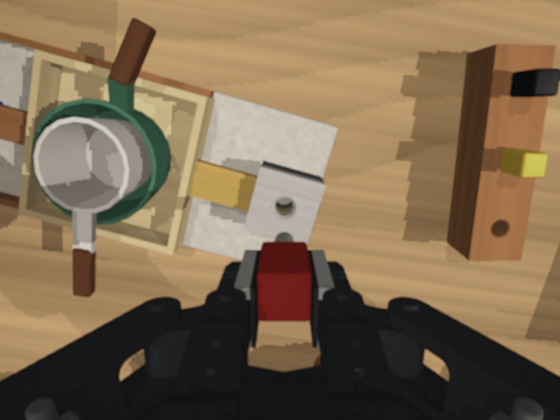

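View pics/s9c.png

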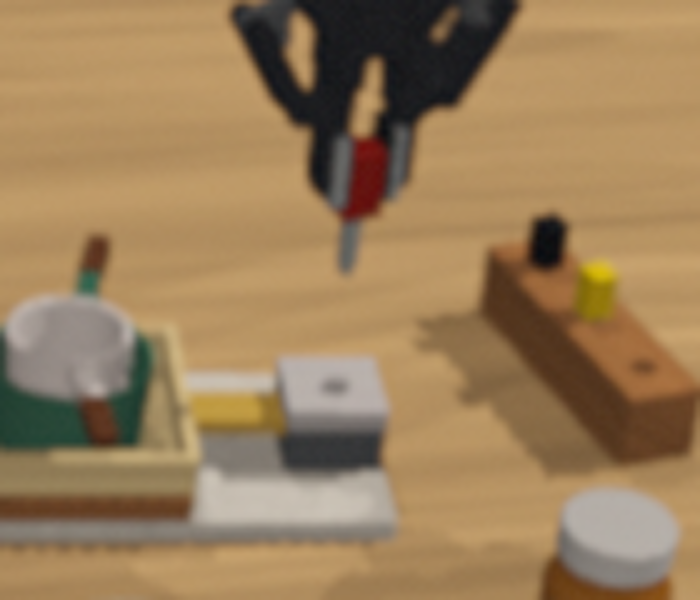

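Run:
```python
from fit import *
o=bot.get_obs();R=q2R(o['tool_rot']);im=np.load('pics/w9.npz')['im']
for dx in (-.002,0,.002):
    L=[]
    for p in [(dx+.01,0,-.0+.0076),(dx+.01,0,.0076-.034),(dx+.005,0,.0076+.032),(dx+.0035,0,.0396),(dx,-.01,.0076)]:
        L.append(np.round(proj(o['eef_pos']+R@np.array(p),"wrist",o),1))
    print(dx,L)
print(proj(np.array([.541,.2105,.046]),"wrist",o))
cv2.imwrite('pics/w9c.png',cv2.resize(im[180:330,220:350,::-1],None,fx=5,fy=4,interpolation=cv2.INTER_CUBIC))
```

```text
-0.002 [array([284. , 244.2]), array([284. , 278.7]), array([283.9, 231.6]), array([283.9, 234.3]), array([261.6, 265.2])]
0 [array([284. , 239.9]), array([284. , 273.4]), array([283.9, 228. ]), array([283.9, 230.7]), array([261.5, 261. ])]
0.002 [array([284. , 235.6]), array([284. , 268.1]), array([283.9, 224.3]), array([283.9, 227.1]), array([261.4, 256.9])]
[284.92990915 207.42517645]
```

View pics/w9c.png

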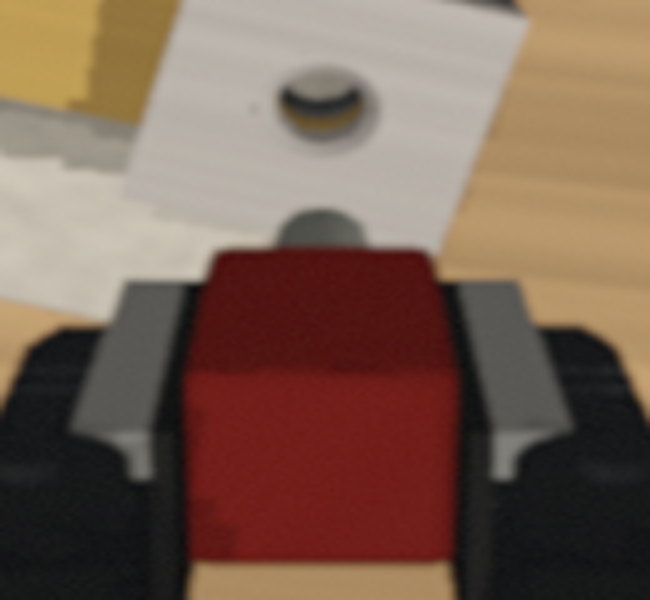

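Call:
move_arm(increments="0 -0.5 0.5 -20 0 0 0; 0 0 0 -20 0 0 0; 0 0 0 -14 0 0 0; 0 0 0 -3 0 0 0; 0 0 0 -3 0 0 0; 0 0 0 -3 0 0 0; 0 0 0 -2 0 0 0; 0 0 0 0 0 0 0")

```text
t: 27.95
eef_pos: [0.5407, 0.2103, 0.0814]
tool_rot: [0.0, -0.075, 0.997, 0.0]
contact_force: [0.2, -1.3, -0.1]
gripper_width: 0.225
```

Run:
```python
from fit import *
o=bot.get_obs(); print(o['eef_pos'],o['contact_force'],o['torque'])
im2,d,X2=look("scene","s10"); im,d,X=look("wrist","w10")
u,v=proj(np.array([.541,.2105,.07]),"scene").astype(int)
a=cv2.resize(im2[v-40:v+40,u-50:u+50,::-1],(500,400),interpolation=cv2.INTER_CUBIC)
b=cv2.resize(im[180:330,220:350,::-1],(300,400))
cv2.imwrite('pics/c10.png',np.hstack([a,b]))
```

```text
[0.54068168 0.21031908 0.08140609] [ 0.22094627 -1.26407217 -0.14673971] [-0.02871848  0.07342484 -0.02408817]
```

View pics/c10.png

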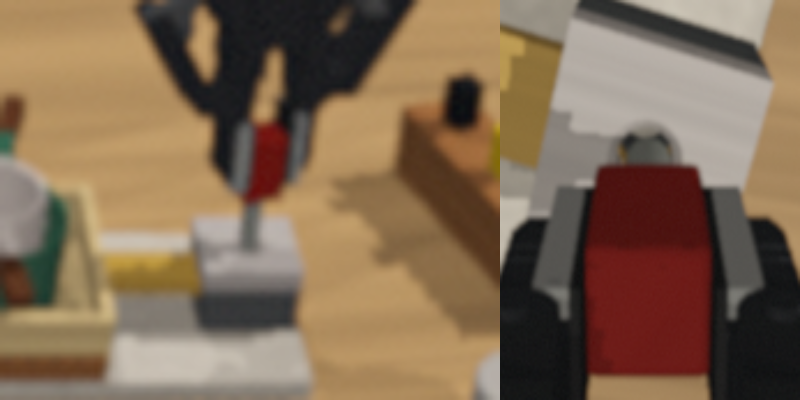

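Call:
move_arm(increments="0 0 0 -2 0 0 0; 0 0 0 -2 0 0 0; 0 0 0 -2 0 0 0; 0 0 0 -2 0 0 0; 0 0 0 -2 0 0 0; 0 0 0 -2 0 0 0; 0 0 0 0 0 0 0; 0 0 0 0 0 0 0")

```text
t: 29.05
eef_pos: [0.5406, 0.2104, 0.0694]
tool_rot: [0.0, -0.076, 0.997, 0.0]
contact_force: [0.5, 0.6, 0.6]
gripper_width: 0.222
```

Call:
move_arm(increments="0 0 0 -2 0 0 0; 0 0 0 -2 0 0 0; 0 0 0 -2 0 0 0; 0 0 0 -2 0 0 0; 0 0 0 -2 0 0 0; 0 0 0 -2 0 0 0; 0 0 0 0 0 0 0; 0 0 0 0 0 0 0")

```text
t: 30.05
eef_pos: [0.5407, 0.2104, 0.0574]
tool_rot: [0.0, -0.076, 0.997, 0.0]
contact_force: [-0.1, 0.2, -0.1]
gripper_width: 0.219
```

Call:
move_arm(increments="0 0 0 -1 0 0 0; 0 0 0 -1 0 0 0; 0 0 0 -1 0 0 0; 0 0 0 -1 0 0 0; 0 0 0 -0.5 0 0 0; 0 0 0 0 0 0 0; 0 0 0 0 0 0 0; 0 0 0 0 0 0 0")

```text
t: 31.05
eef_pos: [0.5406, 0.2103, 0.0535]
tool_rot: [0.0, -0.076, 0.997, -0.0]
contact_force: [-1.6, -1.6, 8.0]
gripper_width: 0.217
```

Call:
move_arm(increments="0.3 0 0 0 0 0 0; 0.5 0 0 0 0 0 0; 0.5 0 0 0 0 0 0; 0.5 0 0 0 0 0 0; 0.5 0 0 15 0 0 0; 0.5 0 0 35 0 0 0; 0.5 0 0 45 0 0 0; 0.5 0 0 45 0 0 0")

```text
t: 32.05
eef_pos: [0.5404, 0.2105, 0.1951]
tool_rot: [0.0, -0.076, 0.997, 0.0]
contact_force: [-0.1, -0.3, -0.8]
gripper_width: 0.505
```

Call:
move_arm(increments="0.5 -5 55 10 0 0 0; 0.5 -5 55 0 0 0 0; 0.5 -5 55 0 0 0 0; 0.5 -5 50 0 0 0 0; 0.5 0 0 0 0 0 0; 0.5 0 0 0 0 0 0; 0.5 0 0 0 0 0 0; 0.5 0 0 0 0 0 0")

```text
t: 33.05
eef_pos: [0.5215, 0.4239, 0.203]
tool_rot: [0.0, -0.074, 0.997, -0.0]
contact_force: [-0.6, -0.6, -0.0]
gripper_width: 0.499
```

Run:
```python
from fit import *
o=bot.get_obs(); print(o['t'],o['eef_pos'],o['contact_force'])
im2,d,X2=look("scene","s11"); im,d,X=look("top","t11")
a=cv2.resize(im2[180:260,230:390,::-1],(800,400),interpolation=cv2.INTER_CUBIC)
cv2.imwrite('pics/c11.png',a)
for n,im,X in (("scene",im2,X2),("top",im,X)):
    P=X.reshape(-1,3);H=cv2.cvtColor(im,cv2.COLOR_RGB2HSV).reshape(-1,3)
    m=box(X,[.5,.17,.03],[.58,.25,.2])&((H[:,0]<8)|(H[:,0]>172))&(H[:,1]>130)
    if m.sum(): print(n,m.sum(),np.percentile(P[m],[2,50,98],axis=0))
    m=box(X,[.48,-.02,.059],[.56,.05,.07])&(H[:,0]>95)&(H[:,0]<130)&(H[:,1]>80)
    if m.sum(): print('post',np.median(P[m],0),cv2.minAreaRect((P[m][:,:2]*1000).astype(np.float32))[0])
    m=box(X,[.47,.04,.06],[.6,.14,.1])&(H[:,1]<60)&(H[:,2]>110); Q=P[m]
    if len(Q)>20: print('white',np.percentile(Q,[1,50,99],axis=0))
```

```text
33.05 [0.52148371 0.42386312 0.20296653] [-0.63204453 -0.63510367 -0.03037846]
scene 115 [[0.53559792 0.19932247 0.05307384]
 [0.5475165  0.20644462 0.0714698 ]
 [0.5524992  0.21619406 0.08270789]]
post [ 0.51696894 -0.01396867  0.06446206] (516.5723266601562, -14.253260612487793)
white [[0.48006994 0.05674239 0.06070608]
 [0.52061698 0.08422045 0.07226969]
 [0.57425404 0.11045823 0.08046112]]
top 60 [[0.52977515 0.20003286 0.05518823]
 [0.53870853 0.20706039 0.08010679]
 [0.54706655 0.2183314  0.08508749]]
post [ 0.51080919 -0.01339187  0.06374272] (511.5010681152344, -13.566764831542969)
white [[0.49636284 0.05908777 0.06633733]
 [0.52054041 0.08515823 0.07610934]
 [0.57699125 0.1122064  0.08152706]]
```

View pics/c11.png

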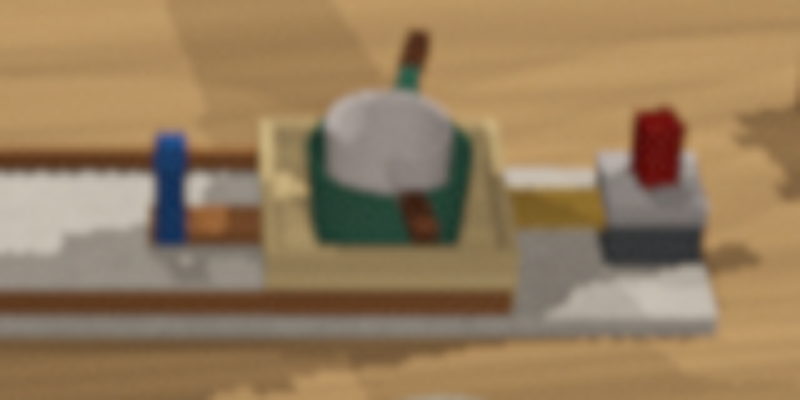

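View pics/t11.png

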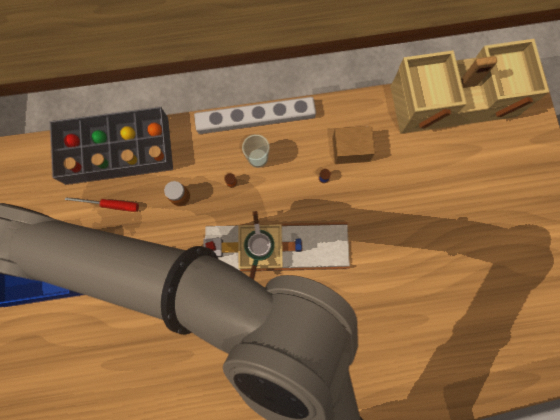

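Call:
move_arm(increments="0.5 9 -45 -10 0 0 0; 0.5 9 -55 -10 0 0 0; 0.5 9 -55 -10 0 0 0; 0.5 9 -20 -10 0 0 0; 0.5 9 0 -5 0 0 0; 0.5 0 0 0 0 0 0; 0.5 0 0 0 0 0 0; 0.5 0 0 0 0 0 0")

```text
t: 34.15
eef_pos: [0.565, 0.2521, 0.1582]
tool_rot: [0.0, -0.077, 0.997, 0.0]
contact_force: [0.0, 0.2, -0.4]
gripper_width: 0.5
```

Run:
```python
from fit import *
o=bot.get_obs(); print(o['t'],o['eef_pos'])
im,d,X=look("wrist","w12")
P=X.reshape(-1,3);H=cv2.cvtColor(im,cv2.COLOR_RGB2HSV).reshape(-1,3)
m=box(X,[.5,.17,.03],[.6,.25,.1])&((H[:,0]<8)|(H[:,0]>172))&(H[:,1]>130)
Q=P[m];print(len(Q),np.percentile(Q,[2,50,98],axis=0))
T=Q[Q[:,2]>np.median(Q[:,2])-.004];A=np.c_[T[:,:2]-T[:,:2].mean(0),np.ones(len(T))]; print('plane',np.linalg.lstsq(A,T[:,2],rcond=None)[0],cv2.minAreaRect((T[:,:2]*1000).astype(np.float32)))
```

```text
34.15 [0.56504205 0.25210938 0.15823556]
1163 [[0.52962881 0.20144778 0.05780563]
 [0.53836103 0.21159235 0.0800555 ]
 [0.5488259  0.22052238 0.08153936]]
plane [ 0.03791755 -0.01177619  0.08012032] ((539.6669921875, 210.53305053710938), (19.054611206054688, 19.043560028076172), 9.373000144958496)
```

View pics/w12.png

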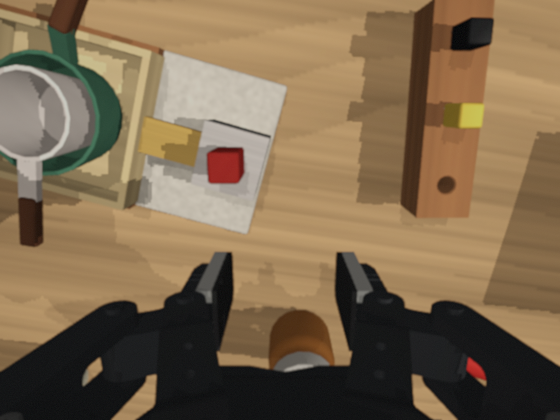

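Run:
```python
from station import bot
print(bot.hand_in(), bot.get_obs()['contact_force'])
```

```text
the job is handed in; nothing more can be done
the job is handed in; nothing more can be done
```

The caddy is ready to carry and handed in at about 34 s, with nothing reported failed; `hand_in` gives no verdict.

What I did:
- I stood the green cup in the tray with its handle at about 160° in the world frame.
- I nested the white cup in it with its handle at about 0°, so the handles are about 160° apart.
- I pushed the tray by its post to the hard stop. The position stopped changing while the push rose from 5 N to 9.4 N.
- I put the red-headed pin straight down through the clevis and tongue. There was almost no resistance until the head seated at about 8 N.

What the last checks showed:
- **Pin:** the head's top is level with the expected 80 mm, so it sits on the clevis. The fitted slope of its top was about 2°, which I took to be depth noise, though a slight lean in the hole clearance is possible.
- **White cup:** its rim read within a few millimetres of the expected 77 mm, so it is fully down.
- **Bystanders:** none of them, including the yellow and black pegs, was touched or looked moved in the last views.
- **Disagreements:** the scene and top cameras placed the pin head's centre about 4 mm from the wrist camera's position. They view the head's side faces and the wrist sees its top, so I trusted the wrist view. The top camera also read up to 85 mm for the head at its edges, against a median of 80 mm.

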